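# Start the wing cap on the water filter

### The arm

A 7-joint arm with a two-finger parallel gripper is mounted at the origin on a cart in front of the work surface, level with it; the furniture and walls round the work are solid. World frame = base frame: x ahead of the robot, y to its left, z up, the work surface at z = 0. Lengths are in m, angles in rad, forces in N, time in s.
With the tool pointing down it reaches from about 0.4 to 0.85 m from the base axis. Payload 4.5 kg.
Tool frame: the origin (TCP) lies between the finger pads, 19 mm behind the fingertips; this is the grasp point; z points along the fingers, y is the line along which they close (so a half turn about z gives the same grasp; the last joint's range is limited). The gripper opens to 88 mm and grips with 3 to 60 N. Pads are 18 mm wide; open, the fingers measure 123 mm over their backs; the gripper's body (75 mm by 187 mm) begins 45 mm behind the grasp point.
Start: joints at [1.179, 0.689, -0.195, 1.565, 0.157, 0.902, -0.215], TCP at [0.258, -0.569, 0.257] pointing down, gripper open.
Joint ranges: [-3.01, 3.01], [-0.46, 2.08], [-1.47, 1.51], [0.13, 2.56], [-1, 4.14], [0.04, 2.09], [-2.66, 2.66]. Speed limits (rad/s): [2.57, 2.57, 3.14, 3.14, 3.14, 3.14, 3.14].

### API

Orientations are given as a unit quaternion [x, y, z, w].
In Python, from plant import r, eyes, nets gives the robot as it stands.
- The arm moves only by the shell command python3 -m pendant 'ROWS' [FORCE]. ROWS is JSON, a list of rows, each an object of numbers: "claw": the opening, from 0 (shut) to 1 (fully open); "dx", "dy", "dz": the shift along the world's x, y, z in mm; "twist": the turn about the world's z in rad. In form: [{"claw": .., "dx": .., "dy": .., "dz": .., "twist": ..}, ...]. A call has 1 to 8 rows; each row is the pose to reach, as a shift and turn from the pose commanded when the call began; what a row does not reach only later rows make up. A row lasts 1/10 s, in which the tool goes at most 50 mm and 8.59 degrees, less where a joint would pass 70% of its speed; a pose out of reach is approached as far as the arm can. A call with a gripper value outside its range is refused whole. The fingers move at their own pace and stop on an object; FORCE is the grip in N (left out, the last holds). Time passes only in rows, so rows that repeat a pose let the fingers close. It gives the time, the measured TCP pose, the force, the opening and the grip force at its end, in the units of the state.
- r.get_state(): the state, without advancing time (a new reading comes with each control period).
- eyes.snapshot(name): name is "scene" or "top" or "wrist"; returns (picture, depth): 400x640x3 uint8, blue, green, red; 400x640 float32, m along the optical axis (not along the pixel's ray), 0 where there is no reading.
- eyes.camera_info(name): a dict with "K" (3x3 intrinsics, pixels), "world_to_cam" (4x4, takes a point from world to camera coordinates); the wrist camera has in their place "T_tool_cam" (4x4, takes a point from camera to tool coordinates, whose origin is the TCP and whose axes are the flange's). Camera axes: x right, y down, z forward; pixel columns grow to the right and rows downward; lengths in m; the calibration is good to about 2 mm. A picture is of the moment at which its call begins: read the wrist's pose just before it. camera_info takes no time and is no camera call.
- r.finish_job(): hands the job in; it is judged then, once.
Trained networks look in the newest picture that a camera, given by its name, has taken for a name from the list of things; names that differ only in an ending like _2 or _b are one class to them, and where a whole thing is asked for, a point or a joint stands for the part that bears it (a point fixed in the world has none). Each returns a list of dicts, best first, with "confidence" (0 to 1); they miss things now and then, are a little off and sometimes report something else, mostly with a low value. They report only what shows in the picture. A call takes as long as a camera call. They do not tell look-alikes from the thing itself.
- nets.spot_in(camera, query): "box" ([left, top, width, height] as shares, 0 to 1, of the picture: columns of its width, rows of its height, round what is visible of it).
- nets.place_of(camera, query): "position" ([column, row] as shares, 0 to 1, of the picture: columns of its width, rows of its height: a listed point, or the origin of a listed thing).
The state is a dict: "clock": time; "q": joint angles; "qd": joint speeds; "joint_torque": joint torques, N m; "tool_pos": TCP position; "eef_rot": TCP orientation; "contact_force": force on the tool from outside, world axes, zero at the start; "moment": the same for the moment, N m; "opening": opening from 0.0 (shut) to 1.0 (fully open); "finger_force": force on a finger pad.
Only numpy, scipy, OpenCV 4.12 (cv2) and the standard library are available. Lean on these libraries where they do the work, as an engineer would, in place of code of your own. Each camera call takes 0.05 s, during which the arm holds its last target. There are 200 camera calls.

### The job

The water filter's cartridge has been changed: put the blue wing cap back on the white filter canister. Set it level on the neck and turn it gently backwards (anticlockwise from above) until it drops into the thread with a click, then turn it forwards (clockwise) until it sits fully home, and let go. Never force it, and leave the bowl, salt shaker and timer where they are.

Things in the scene. Friction and masses are not known exactly. Their poses are not given: they have to be found in the camera images.
- cap: Blue screw cap, 59 mm across, 50 mm tall in all, 90 g, loose, standing on the worktop open side down. Origin: centre of the skirt's underside; z up along its axis. The disc closing it tops out 26 mm above the origin. Origin's height relative to mouth: about -6 mm on the rim (-3.5 on the stops), -12 to -14 mm dropped into the notches, -18 mm fully home (ceiling on core).
- cap_wing (a point): Point on the cap's axis 47 mm above its origin, axes as the cap's: TCP height that puts the fingertips 2 mm above the disc. Here an upright wing (grip bar) stands on the disc, 16 mm thick (cap's y), 50 mm long (cap's x), from 26 to 50 mm above the cap's origin. Pinch it across its thickness.
- cap_lugs (a point): Point on the cap's axis 6 mm above its origin, level with the undersides of four round pins (lugs) inside the skirt (51 mm bore, ceiling 22 mm above the cap's origin). They are 3.2 mm thick, point inwards to 39 mm apart, a quarter turn apart, and ride on the neck's thread.
- canister: White round water-filter canister, 80 mm across, with a blue band, bolted to the worktop on a steel foot 110 mm square; shoulder 86 mm high. Origin: centre of the foot's underside. It, its neck and thread are rigid: more than 35 N between cap and canister is forcing it; 2 to 5 N downward is enough, and turning needs little torque.
- mouth (a point): Point on the neck's vertical axis 112 mm above the worktop, level with the flat rim of the thread. Four notches (thread starts), 18 degrees wide, a quarter turn apart, interrupt the rim; their angle differs each time and is not measured; with luck the cap drops in at once. Each flat, 67 degrees long, ends clockwise in a stop 2.5 mm high, 5 degrees wide: a cap on the rim is blocked forwards.
- neck_top (a point): Centre of the neck's flat top, 4 mm above mouth; the core is 36 mm across, chamfered to 28 mm over the top 4 mm. Turned backwards (anticlockwise) up to a quarter turn, the cap drops 6 to 8 mm into the notches. The thread, 45 mm across (3 mm radial play in the skirt), then falls 7.2 mm per quarter turn clockwise, about 2 mm axial play; home some 60 degrees clockwise.
- bowl_0: White bowl, 114 mm across, 64 mm high, on the right of the worktop, bystander. Origin: centre of its underside.
- salt_shaker: White salt shaker, 43 mm across, 73 mm high, bystander. Origin: centre of its underside.
- timer: Kitchen timer, white with a red knob, 62 mm across, 44 mm high, bystander. Origin: centre of its underside.
There are look-alikes about, which are no part of the job. There is more than one size of the cap; the one meant has the size given above.

How it is judged:
By the outcome, as a careful person would: the job done as asked, in the order asked, and still so for the second after the job is handed in, with the robot touching nothing.
It also fails if it takes over 51 s, if anything falls off the work surface, if the arm or the gripper's body presses on something with over 40 N, if the wrist force passes 120 N, or if a joint passes its speed limit or range.

## Working session

There is one attempt and no reset: what is moved stays moved. The work goes in short steps, Python scripts to look and compute and a shell command to move; the robot and the scene stay as the last step left them, time stands still between calls to the robot, and variables do not carry over. Pictures are saved under pics/ and viewed, at most 10 in all, crops included, and the job is handed in when it is done.

```bash
ls; mkdir -p pics
cat > h.py <<'E'
import numpy as np,cv2
from plant import r,eyes,nets
def deproj(cam,u,v,d,info=None):
    i=info or eyes.camera_info(cam);K=np.array(i["K"])
    p=np.array([(u-K[0,2])/K[0,0]*d,(v-K[1,2])/K[1,1]*d,d,1])
    return (np.linalg.inv(np.array(i["world_to_cam"]))@p)[:3]
def atz(cam,u,v,z):
    i=eyes.camera_info(cam)
    a=deproj(cam,u,v,.5,i);b=deproj(cam,u,v,1.,i)
    return a+(b-a)*(z-a[2])/(b[2]-a[2])
E
python3 - <<'E'
from h import *
s=r.get_state();print(s)
for c in("scene","top"):
    im,d=eyes.snapshot(c);cv2.imwrite(f"pics/{c}0.png",im);np.save(f"pics/{c}0.npy",d)
    for q in("cap","canister","bowl_0","salt_shaker","timer"):
        for b in nets.spot_in(c,q)[:4]:
            l,t,w,h=b["box"];print(c,q,[round(x) for x in(l*640,t*400,w*640,h*400)],round(b["confidence"],2))
    for q in("cap_wing","mouth","neck_top"):
        for b in nets.place_of(c,q)[:4]:
            print(c,q,np.round(np.array(b["position"])*[640,400],1),round(b["confidence"],2))
E
```

```text
pics
{'clock': 0.0, 'q': array([ 1.17882658,  0.68999536, -0.19452705,  1.56635109,  0.157295  ,
        0.90246241, -0.21507786]), 'qd': array([ 0.00033249,  0.00131014,  0.0018358 ,  0.0008738 , -0.00145167,
       -0.00096053, -0.00022299]), 'joint_torque': array([ 6.31807507e-04, -5.27558899e+01, -1.26652323e+00, -1.53425539e+01,
       -5.26290864e-02,  6.76608615e-03,  1.97446166e-04]), 'tool_pos': array([ 0.2578594 , -0.56867453,  0.25660134]), 'eef_rot': array([ 9.77412973e-01,  2.11336339e-01, -2.48301331e-04, -8.77784545e-04]), 'contact_force': array([ 0.79688091, -0.26697079,  0.26213182]), 'moment': array([ 0.00722108, -0.01803339,  0.01981625]), 'finger_force': 0.0, 'opening': 1.001616860135302}
scene cap [276, 198, 29, 33] 0.94
scene cap [318, 219, 22, 26] 0.93
scene cap [339, 195, 30, 30] 0.64
scene canister [211, 222, 43, 49] 0.74
scene bowl_0 [411, 174, 11, 21] 0.51
scene salt_shaker [341, 169, 11, 27] 0.53
scene timer [352, 180, 22, 16] 0.7
scene cap_wing [286.8 206.7] 0.86
scene cap_wing [352.3 197.3] 0.82
scene cap_wing [329.2 223.3] 0.79
scene mouth [225.8 227.7] 0.96
scene neck_top [226.5 225.4] 0.76
top cap [269, 174, 31, 29] 0.97
top cap [335, 199, 29, 32] 0.74
top cap [296, 219, 24, 24] 0.61
top canister [182, 170, 56, 61] 0.64
top bowl_0 [419, 216, 47, 44] 0.72
top bowl_0 [366, 157, 20, 18] 0.35
top salt_shaker [367, 159, 18, 15] 0.76
top timer [376, 170, 23, 24] 0.75
top cap_wing [281.3 186. ] 0.8
top cap_wing [305.5 229.2] 0.73
top cap_wing [354.2 214.4] 0.62
top mouth [200.6 196.9] 0.95
top neck_top [198.3 199.9] 0.85
```

Run:
```python
from h import *
a=cv2.imread("pics/top0.png")[140:290,150:490];b=cv2.imread("pics/scene0.png")[140:290,180:440]
a=cv2.resize(a,(780,344),interpolation=cv2.INTER_CUBIC);b=cv2.resize(b,(440,254),interpolation=cv2.INTER_CUBIC)
o=np.zeros((600,780,3),np.uint8);o[:344]=a;o[344:598,:440]=b
cv2.imwrite("pics/v1.png",o)
d=np.load("pics/top0.npy")
for n,(u,v),z in (("A",(281.3,186),.047),("B",(305.5,229.2),.047),("C",(354.2,214.4),.047),("mouth",(200.6,196.9),.112),("neck",(198.3,199.9),.116)):
    print(n,atz("top",u,v,z).round(4), deproj("top",u,v,d[round(v),round(u)]).round(4))
for n,(u,v),z in (("A",(286.8,206.7),.047),("B",(329.2,223.3),.047),("C",(352.3,197.3),.047),("mouth",(225.8,227.7),.112),("neck",(226.5,225.4),.116)):
    print(n,atz("scene",u,v,z).round(4))
# size: height maps
v,u=np.mgrid[150:270,160:480]
P=np.array([deproj("top",x,y,d[y,x],None) for y,x in zip(v.ravel(),u.ravel())]).reshape(*v.shape,3)
np.save("pics/P.npy",P)
for n,(x0,y0) in dict(A=(281,186),B=(306,229),C=(352,214),can=(200,199)).items():
    c=P[y0-150,x0-160];m=np.hypot(*(P[...,:2]-c[:2]).transpose(2,0,1))<.05
    q=P[m];
    for lo,hi in((.015,.03),(.03,.04),(.04,.06),(.1,.13)):
        k=q[(q[:,2]>lo)&(q[:,2]<hi)]
        if len(k)>5: print(n,lo,hi,len(k),k.min(0).round(3),k.max(0).round(3),cv2.minAreaRect((k[:,:2]*1000).astype(np.float32)))
```

```text
A [ 0.5492 -0.029   0.047 ] [ 0.5464 -0.0309  0.0773]
B [ 0.4346 -0.0893  0.047 ] [ 0.4346 -0.0894  0.0504]
C [ 0.4697 -0.2176  0.047 ] [ 0.4689 -0.2158  0.0711]
mouth [0.5214 0.1671 0.112 ] [0.5211 0.1663 0.1156]
neck [0.5138 0.172  0.116 ] [0.5139 0.1722 0.1151]
A [ 0.5659 -0.039   0.047 ]
B [ 0.4315 -0.0976  0.047 ]
C [ 0.4919 -0.2247  0.047 ]
mouth [0.5065 0.1765 0.112 ]
neck [0.5093 0.1726 0.116 ]Traceback (most recent call last):
  File "<stdin>", line 13, in <module>
  File "h.py", line 4, in deproj
    i=info or eyes.camera_info(cam);K=np.array(i["K"])
              ~~~~~~~~~~~~~~~~^^^^^
ValueError: time passes only in moves, steps and waits
```

View pics/v1.png

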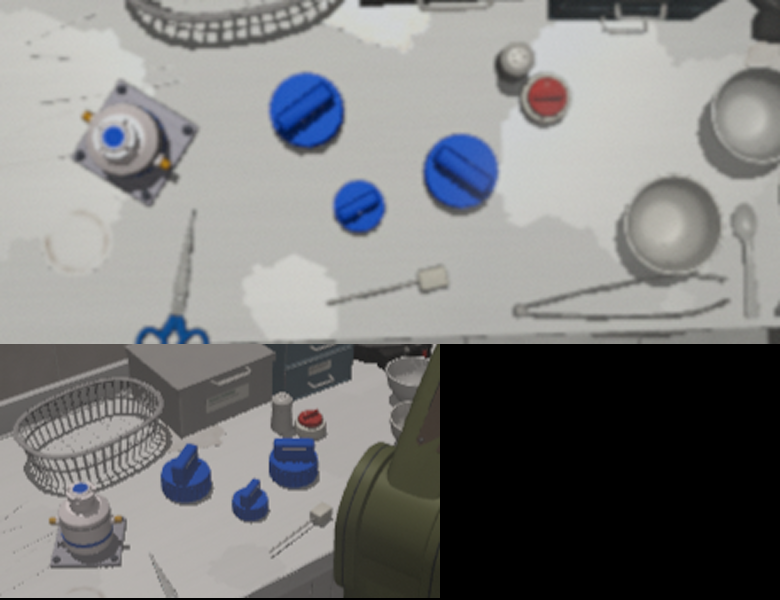

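The picture shows three blue wing caps: A at (281,186), B at (306,229) and C at (354,214). B is the smallest and its wing tops out at about 50 mm, against 71–77 mm for the other two, so B fits. Next I'll check its width and view one enlarged crop.

Run:
```python
from h import *
i=eyes.camera_info("top");K=np.array(i["K"]);T=np.linalg.inv(np.array(i["world_to_cam"]))
im=cv2.imread("pics/top0.png");d=np.load("pics/top0.npy")
v,u=np.mgrid[0:400,0:640]
P=(np.stack([(u-K[0,2])/K[0,0]*d,(v-K[1,2])/K[1,1]*d,d],-1))@T[:3,:3].T+T[:3,3]
hsv=cv2.cvtColor(im,cv2.COLOR_BGR2HSV);blue=(hsv[...,0]>100)&(hsv[...,0]<130)&(hsv[...,1]>120)
print("f",K[0,0],"cam",T[:3,3])
for n,(x0,y0) in dict(A=(281,186),B=(306,229),C=(354,214)).items():
    m=blue&(np.hypot(u-x0,v-y0)<28)&(P[...,2]>.01);q=P[m]
    print(n,"top z",np.percentile(q[:,2],[10,50,95]).round(3))
    zt=np.percentile(q[:,2],95)
    w=q[q[:,2]>zt-.008];dd=q[q[:,2]<zt-.012]
    for k in(w,dd):print("  ",[np.round(t,1) for t in cv2.minAreaRect((k[:,:2]*1000).astype(np.float32))])
    print("  circ",[np.round(t,1) for t in cv2.minEnclosingCircle((q[:,:2]*1000).astype(np.float32))])
m=(np.hypot(u-200,v-199)<35)
q=P[m&(P[...,2]>.1)];print("neck",len(q),q.mean(0).round(4),cv2.minEnclosingCircle((q[:,:2]*1000).astype(np.float32)))
q=P[m&(P[...,2]>.075)&(P[...,2]<.1)];print("shoulder",len(q),cv2.minEnclosingCircle((q[:,:2]*1000).astype(np.float32)))
cv2.imwrite("pics/v2.png",cv2.resize(im[165:250,260:385],(750,510),interpolation=cv2.INTER_CUBIC))
for c in("wrist",):print(eyes.camera_info(c))
```

```text
f 516.7579692914234 cam [ 0.42587311 -0.1135997   1.39672215]
A top z [0.034 0.039 0.074]
   [array([500.7, -76.9]), array([158.8,  69.1]), np.float64(43.9)]
   [array([546.4, -33.8]), array([81.9, 82. ]), np.float64(89.0)]
  circ [array([502.9, -61.6]), np.float64(93.0)]
B top z [0.023 0.028 0.053]
   [array([435.1, -89.2]), array([26.1, 46.8]), np.float64(9.4)]
   [array([433.9, -90.3]), array([54.3, 54.3]), np.float64(43.4)]
  circ [array([433.9, -90.4]), np.float64(29.1)]
C top z [0.034 0.039 0.075]
   [array([ 466.7, -173. ]), array([ 59.8, 131.2]), np.float64(10.0)]
   [array([ 470.8, -208.1]), array([80.3, 82. ]), np.float64(44.8)]
  circ [array([ 459.6, -178.4]), np.float64(73.0)]
neck 291 [0.5101 0.1511 0.1971] ((472.65521240234375, 40.00743865966797), 160.57321166992188)
shoulder 441 ((515.6304321289062, 169.95399475097656), 39.81065368652344)
{'K': array([[286.69013357,   0.        , 320.49229452],
       [  0.        , 286.69013357, 196.62673984],
       [  0.        ,   0.        ,   1.        ]]), 'T_tool_cam': array([[-1.33928425e-03, -9.56672842e-01, -2.91161949e-01,
         7.58818419e-02],
       [ 9.99998715e-01, -1.53773081e-03,  4.52747273e-04,
        -1.46052776e-05],
       [-8.80859720e-04, -2.91160969e-01,  9.56673672e-01,
        -1.26499841e-01],
       [ 0.00000000e+00,  0.00000000e+00,  0.00000000e+00,
         1.00000000e+00]])}
```

View pics/v2.png

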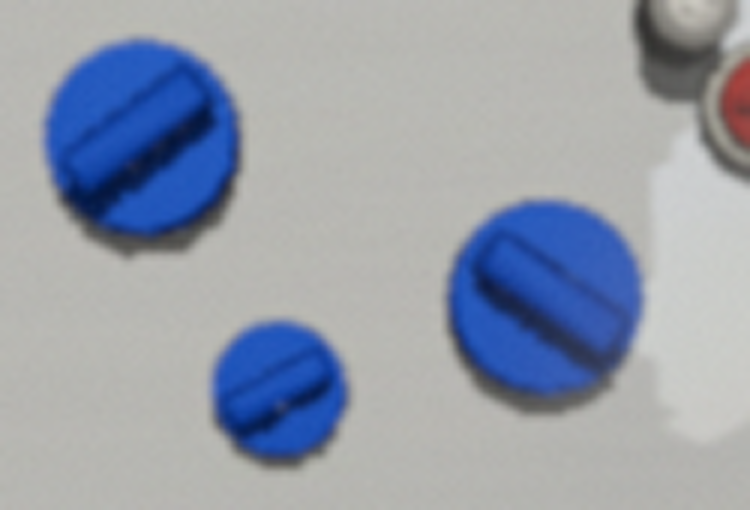

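B is confirmed: about 58 mm across and 50 mm tall, where A and C are about 82 mm across. I'm moving above it.

```bash
python3 -m pendant '[{"claw":1,"dx":176,"dy":479,"dz":-40,"twist":1.67},{"claw":1,"dx":176,"dy":479,"dz":-40,"twist":1.67},{"claw":1,"dx":176,"dy":479,"dz":-40,"twist":1.67},{"claw":1,"dx":176,"dy":479,"dz":-40,"twist":1.67},{"claw":1,"dx":176,"dy":479,"dz":-40,"twist":1.67},{"claw":1,"dx":176,"dy":479,"dz":-40,"twist":1.67},{"claw":1,"dx":176,"dy":479,"dz":-40,"twist":1.67},{"claw":1,"dx":176,"dy":479,"dz":-40,"twist":1.67}]' 20; python3 -c "
from h import *
from scipy.spatial.transform import Rotation as R
s=r.get_state();print(s['q'].round(2),s['tool_pos'],np.degrees(np.arctan2(*R.from_quat(s['eef_rot']).as_matrix()[[1,0],1])))"
```

```text
clock: 1.7
tool_pos: [0.3964, -0.1933, 0.2264]
eef_rot: [0.685, 0.728, 0.0, 0.001]
contact_force: [1.4, -0.5, 0.5]
opening: 0.997
finger_force: 0.0
[ 0.66  0.54 -0.47  2.12  0.45  0.57 -0.08] [ 0.39635981 -0.19328304  0.22638371] 3.4717699293906183
```

```bash
python3 -m pendant '[{"claw":1,"dx":32,"dy":90,"dz":-30,"twist":0.42},{"claw":1,"dx":32,"dy":90,"dz":-30,"twist":0.42},{"claw":1,"dx":32,"dy":90,"dz":-30,"twist":0.42},{"claw":1,"dx":32,"dy":90,"dz":-30,"twist":0.42},{"claw":1,"dx":32,"dy":90,"dz":-30,"twist":0.42},{"claw":1,"dx":32,"dy":90,"dz":-30,"twist":0.42}]'
cat >> h.py <<'E'
from scipy.spatial.transform import Rotation as R
def state(p=True):
    s=r.get_state();M=R.from_quat(s['eef_rot']).as_matrix()
    yaw=np.degrees(np.arctan2(M[1,1],M[0,1]))
    if p:print("t",round(s['clock'],2),"q",s['q'].round(2),"tcp",(s['tool_pos']*1000).round(1),"ydir",yaw.round(1),"tiltz",M[:,2].round(4),"F",s['contact_force'].round(1),"M",s['moment'].round(2),"open",round(s['opening']*88,1),"ff",round(s['finger_force'],1))
    return s,M
def wrist(name):
    "world point map from wrist camera"
    i=eyes.camera_info("wrist");K=np.array(i["K"]);C=np.array(i["T_tool_cam"])
    s,M=state();im,d=eyes.snapshot("wrist");cv2.imwrite(f"pics/{name}.png",im)
    T=np.eye(4);T[:3,:3]=M;T[:3,3]=s['tool_pos'];T=T@C
    v,u=np.mgrid[0:400,0:640]
    P=np.stack([(u-K[0,2])/K[0,0]*d,(v-K[1,2])/K[1,1]*d,d],-1)@T[:3,:3].T+T[:3,3]
    P[d==0]=np.nan
    return im,d,P,T,K
def ray(T,K,u,v,z):
    a=T[:3,:3]@[(u-K[0,2])/K[0,0],(v-K[1,2])/K[1,1],1];return T[:3,3]+a*(z-T[2,3])/a[2]
E
python3 - <<'E'
from h import *
im,d,P,T,K=wrist("w1")
hsv=cv2.cvtColor(im,cv2.COLOR_BGR2HSV);blue=(hsv[...,0]>100)&(hsv[...,0]<130)&(hsv[...,1]>120)
m=blue&(np.hypot(P[...,0]-.434,P[...,1]+.09)<.045)&(P[...,2]>.01)
q=P[m]*1000
print(len(q),np.percentile(q[:,2],[5,50,95]))
w=q[q[:,2]>44];dd=q[(q[:,2]<32)&(q[:,2]>21)]
print("wing",cv2.minAreaRect(w[:,:2].astype(np.float32)),w.mean(0))
print("disc",cv2.minEnclosingCircle(dd[:,:2].astype(np.float32)),dd[:,2].mean())
for b in nets.place_of("wrist","cap_wing")[:3]:
    p=np.array(b["position"])*[640,400];print(p,b["confidence"],ray(T,K,*p,.047))
E
```

```text
clock: 2.3
tool_pos: [0.4274, -0.1066, 0.1964]
eef_rot: [0.523, 0.852, -0.0, 0.0]
contact_force: [-0.4, -0.1, 0.0]
opening: 1.002
finger_force: 0.0
t 2.3 q [ 0.47  0.61 -0.52  2.16  0.6   0.52 -0.03] tcp [ 427.4 -106.6  196.4] ydir 26.9 tiltz [ 1.e-04 -1.e-03 -1.e+00] F [-0.4 -0.1  0. ] M [-0.07 -0.13 -0.02] open 88.1 ff 0.0
2500 [ 23.86026     25.77311249 184.42080313]
wing ((433.1832580566406, -88.27813720703125), (84.20466613769531, 47.530357360839844), 29.697067260742188) [433.64165805 -86.77458397  77.22520633]
disc ((431.6243896484375, -89.55374908447266), 28.997194290161133) 25.118712847650272
[310.08 294.2 ] 0.88 [ 0.47317214 -0.22199188  0.047     ]
[329.024 177.32 ] 0.85 [ 0.43040781 -0.09291183  0.047     ]
[470.016 178.8  ] 0.85 [ 0.55524005 -0.03142071  0.047     ]
```

View pics/w1.png

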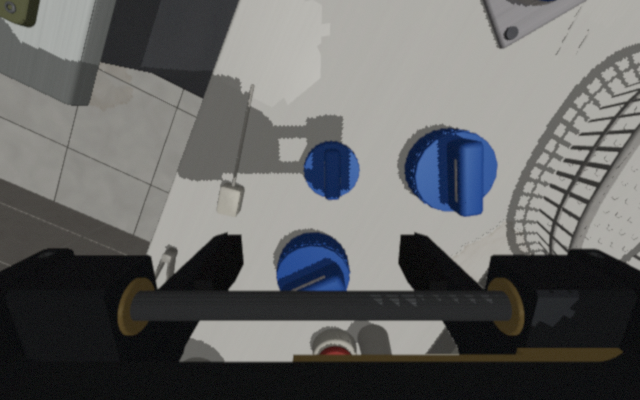

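The picture shows B at (331,170) with its wing along the tool's x axis, C at (312,265) and A at (450,170). I'm refining the wing's angle.

Run:
```python
from h import *
im,d,P,T,K=wrist("w2")
hsv=cv2.cvtColor(im,cv2.COLOR_BGR2HSV);blue=(hsv[...,0]>100)&(hsv[...,0]<130)&(hsv[...,1]>80)
m=blue&(np.hypot(P[...,0]-.432,P[...,1]+.09)<.036)&(P[...,2]>.01)&(P[...,2]<.06)
q=P[m]*1000
w=q[q[:,2]>42];dd=q[(q[:,2]<32)&(q[:,2]>21)]
print("wing",len(w),cv2.minAreaRect(w[:,:2].astype(np.float32)),w.mean(0))
_,_,V=np.linalg.svd(w[:,:2]-w[:,:2].mean(0));print("dir",np.degrees(np.arctan2(V[0,1],V[0,0])))
print("disc",cv2.minEnclosingCircle(dd[:,:2].astype(np.float32)),dd[:,2].mean())
```

```text
t 2.4 q [ 0.47  0.61 -0.52  2.16  0.6   0.52 -0.03] tcp [ 427.5 -106.4  196.4] ydir 27.0 tiltz [ 4.e-04 -8.e-04 -1.e+00] F [-0.6 -0.3 -0.6] M [-0.03 -0.15  0.03] open 87.9 ff 0.0
wing 788 ((432.38287353515625, -89.62361145019531), (15.974595069885254, 48.76519775390625), 27.098804473876953) [431.3595899  -88.59366977  48.42576525]
dir -63.32793598576768
disc ((432.25604248046875, -89.78176879882812), 29.37863540649414) 25.136620930106204
```

```bash
python3 -m pendant '[{"claw":0.7,"dx":5,"dy":17,"dz":-40},{"claw":0.6,"dx":5,"dy":17,"dz":-80},{"claw":0.6,"dx":5,"dy":17,"dz":-120},{"claw":0.6,"dx":5,"dy":17,"dz":-140},{"claw":0.6,"dx":5,"dy":17,"dz":-148},{"claw":0.6,"dx":5,"dy":17,"dz":-148},{"claw":0.6,"dx":5,"dy":17,"dz":-148}]' 20; python3 -c "
from h import *
state()"
```

```text
t 2.45 q [ 0.47  0.61 -0.52  2.16  0.6   0.52 -0.03] tcp [ 427.5 -106.1  196.4] ydir 27.0 tiltz [ 4.e-04 -6.e-04 -1.e+00] F [ 0.3 -0.2  0.6] M [-0.05 -0.15  0.02] open 87.8 ff 0.0validation failed for argument at $[0]...
```

```bash
python3 -m pendant '[{"claw":0.7,"dx":5,"dy":16,"dz":-40,"twist":0},{"claw":0.6,"dx":5,"dy":16,"dz":-80,"twist":0},{"claw":0.6,"dx":5,"dy":16,"dz":-120,"twist":0},{"claw":0.6,"dx":5,"dy":16,"dz":-140,"twist":0},{"claw":0.6,"dx":5,"dy":16,"dz":-148,"twist":0},{"claw":0.6,"dx":5,"dy":16,"dz":-148,"twist":0},{"claw":0.6,"dx":5,"dy":16,"dz":-148,"twist":0}]' 20; python3 -c "
from h import *
state()"
```

```text
clock: 3.15
tool_pos: [0.4327, -0.0892, 0.0477]
eef_rot: [0.521, 0.854, -0.0, -0.0]
contact_force: [-0.2, 0.3, -0.9]
opening: 0.602
finger_force: 0.0
t 3.15 q [ 0.14  0.89 -0.06  2.25  1.45  0.05 -0.88] tcp [432.7 -89.2  47.7] ydir 27.2 tiltz [-3.e-04  0.e+00 -1.e+00] F [-0.2  0.3 -0.9] M [-0.02 -0.16 -0.  ] open 53.0 ff 0.0
```

```bash
python3 -m pendant '[{"claw":0.1,"dx":0,"dy":0,"dz":0,"twist":0},{"claw":0.1,"dx":0,"dy":0,"dz":0,"twist":0},{"claw":0.1,"dx":0,"dy":0,"dz":0,"twist":0},{"claw":0.1,"dx":0,"dy":0,"dz":0,"twist":0},{"claw":0.1,"dx":0,"dy":0,"dz":0,"twist":0},{"claw":0.1,"dx":0,"dy":0,"dz":0,"twist":0}]' 25; python3 -c "
from h import *
state()"
```

```text
clock: 3.75
tool_pos: [0.4327, -0.089, 0.0484]
eef_rot: [0.521, 0.854, -0.0, 0.0]
contact_force: [0.4, -0.7, 3.0]
opening: 0.178
finger_force: 25.0
t 3.75 q [ 0.13  0.89 -0.06  2.25  1.45  0.05 -0.88] tcp [432.7 -89.   48.4] ydir 27.2 tiltz [ 2.e-04 -2.e-04 -1.e+00] F [ 0.4 -0.7  3. ] M [ 0.   -0.03 -0.01] open 15.7 ff 25.0
```

```bash
python3 -m pendant '[{"claw":0.1,"dx":0,"dy":0,"dz":40,"twist":0},{"claw":0.1,"dx":0,"dy":0,"dz":85,"twist":0},{"claw":0.1,"dx":5,"dy":25,"dz":125,"twist":0},{"claw":0.1,"dx":20,"dy":70,"dz":150,"twist":0},{"claw":0.1,"dx":40,"dy":115,"dz":155,"twist":0},{"claw":0.1,"dx":50,"dy":150,"dz":155,"twist":0},{"claw":0.1,"dx":50,"dy":150,"dz":155,"twist":0},{"claw":0.1,"dx":50,"dy":150,"dz":155,"twist":0}]' 25
python3 - <<'E'
from h import *
im,d,P,T,K=wrist("w3")
z=P[...,2];near=np.hypot(P[...,0]-.5156,P[...,1]-.17)<.06
hsv=cv2.cvtColor(im,cv2.COLOR_BGR2HSV)
for lo,hi in((.07,.095),(.105,.125),(.113,.125)):
    q=P[near&(z>lo)&(z<hi)]*1000
    if len(q)>5:print(lo,len(q),cv2.minEnclosingCircle(q[:,:2].astype(np.float32)),np.percentile(q[:,2],[5,50,95]).round(1))
for n,h in(("mouth",.112),("neck_top",.116)):
    for b in nets.place_of("wrist",n)[:2]:
        p=np.array(b["position"])*[640,400];print(n,p,b["confidence"],ray(T,K,*p,h))
E
```

```text
clock: 4.55
tool_pos: [0.4824, 0.0622, 0.2031]
eef_rot: [0.52, 0.854, -0.0, -0.0]
contact_force: [-0.2, -0.7, -1.5]
opening: 0.179
finger_force: 25.0
t 4.55 q [ 0.2   0.67 -0.68  2.02  0.66  0.68 -0.43] tcp [482.4  62.2 203.1] ydir 27.4 tiltz [-5.e-04 -0.e+00 -1.e+00] F [-0.2 -0.7 -1.5] M [-0.1  -0.1   0.04] open 15.7 ff 25.0
0.07 3817 ((513.5799560546875, 170.04615783691406), 39.802398681640625) [73.3 80.  85.6]
0.105 3165 ((513.879638671875, 170.12332153320312), 23.006887435913086) [110.  113.5 116.2]
0.113 1710 ((513.6791381835938, 169.9698486328125), 22.53992462158203) [113.4 115.1 116.5]
mouth [426.816  99.6  ] 0.56 [0.51323909 0.1701192  0.112     ]
neck_top [429.184 102.8  ] 0.77 [0.5147296 0.1683349 0.116    ]
```

View pics/w3.png

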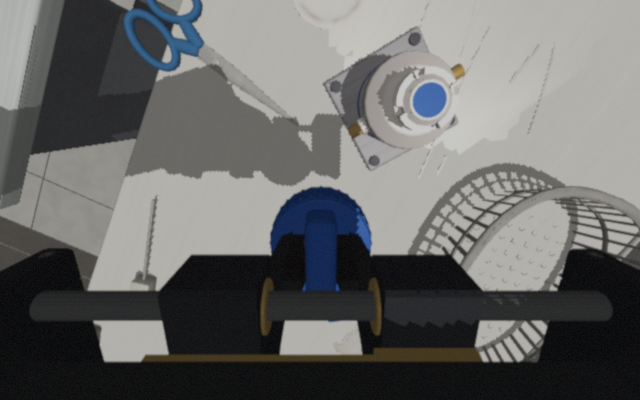

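Canister neck at pixel (429,101), and the cap hangs level in the fingers. I'm going above the neck.

```bash
python3 -m pendant '[{"claw":0.1,"dx":12,"dy":40,"dz":0,"twist":0},{"claw":0.1,"dx":24,"dy":80,"dz":0,"twist":0},{"claw":0.1,"dx":31,"dy":108,"dz":0,"twist":0},{"claw":0.1,"dx":31,"dy":108,"dz":-15,"twist":0},{"claw":0.1,"dx":31,"dy":108,"dz":-30,"twist":0},{"claw":0.1,"dx":31,"dy":108,"dz":-30,"twist":0},{"claw":0.1,"dx":31,"dy":108,"dz":-30,"twist":0}]' 25
python3 - <<'E'
from h import *
state()
E
```

```text
clock: 5.4
tool_pos: [0.5135, 0.1676, 0.1729]
eef_rot: [0.522, 0.853, -0.001, -0.0]
contact_force: [-0.9, 0.2, -0.4]
opening: 0.178
finger_force: 25.0
t 5.4 q [-0.03  0.77 -0.63  1.89  0.68  0.71 -0.59] tcp [513.5 167.6 172.9] ydir 27.1 tiltz [-0.0012 -0.0011 -1.    ] F [-0.9  0.2 -0.4] M [-0.   -0.11  0.07] open 15.6 ff 25.0
```

```bash
python3 -m pendant '[{"claw":0.1,"dx":0,"dy":3,"dz":0,"twist":0},{"claw":0.1,"dx":0,"dy":3,"dz":-5,"twist":0},{"claw":0.1,"dx":0,"dy":3,"dz":-9,"twist":0},{"claw":0.1,"dx":0,"dy":3,"dz":-12,"twist":0},{"claw":0.1,"dx":0,"dy":3,"dz":-14,"twist":0},{"claw":0.1,"dx":0,"dy":3,"dz":-15,"twist":0},{"claw":0.1,"dx":0,"dy":3,"dz":-16,"twist":0},{"claw":0.1,"dx":0,"dy":3,"dz":-16,"twist":0}]' 25
python3 - <<'E'
from h import *
state()
E
```

```text
clock: 6.2
tool_pos: [0.5137, 0.1721, 0.1571]
eef_rot: [0.521, 0.854, 0.0, -0.0]
contact_force: [0.2, 0.7, -1.1]
opening: 0.181
finger_force: 25.0
t 6.2 q [-0.05  0.79 -0.61  1.9   0.7   0.68 -0.61] tcp [513.7 172.1 157.1] ydir 27.2 tiltz [-0.  0. -1.] F [ 0.2  0.7 -1.1] M [-0.01 -0.11  0.04] open 16.0 ff 25.0
```

```bash
python3 -m pendant '[{"claw":0.1,"dx":0,"dy":-1.5,"dz":0,"twist":0},{"claw":0.1,"dx":0,"dy":-1.5,"dz":-1,"twist":0},{"claw":0.1,"dx":0,"dy":-1.5,"dz":-2,"twist":0},{"claw":0.1,"dx":0,"dy":-1.5,"dz":-3,"twist":0},{"claw":0.1,"dx":0,"dy":-1.5,"dz":-3,"twist":0}]' 25
python3 - <<'E'
from h import *
state()
E
```

```text
clock: 6.7
tool_pos: [0.5138, 0.1706, 0.1543]
eef_rot: [0.521, 0.854, 0.0, 0.0]
contact_force: [0.3, 0.1, 1.0]
opening: 0.182
finger_force: 25.0
t 6.7 q [-0.05  0.79 -0.61  1.9   0.71  0.67 -0.62] tcp [513.8 170.6 154.3] ydir 27.2 tiltz [ 3.e-04 -1.e-04 -1.e+00] F [0.3 0.1 1. ] M [-0.13 -0.07  0.  ] open 16.0 ff 25.0
```

```bash
python3 -m pendant '[{"claw":0.1,"dx":0,"dy":0,"dz":-0.5,"twist":0},{"claw":0.1,"dx":0,"dy":0,"dz":-1,"twist":0},{"claw":0.1,"dx":0,"dy":0,"dz":-1,"twist":0}]' 25
python3 - <<'E'
from h import *
state()
E
```

```text
clock: 7.0
tool_pos: [0.5138, 0.1706, 0.154]
eef_rot: [0.521, 0.854, 0.0, 0.0]
contact_force: [-1.5, -2.2, 7.7]
opening: 0.177
finger_force: 25.0
t 7.0 q [-0.05  0.79 -0.6   1.9   0.71  0.67 -0.62] tcp [513.8 170.6 154. ] ydir 27.2 tiltz [ 8.e-04 -3.e-04 -1.e+00] F [-1.5 -2.2  7.7] M [-0.34  0.29  0.02] open 15.6 ff 25.0
```

The lugs are on the rim: z 154.0, about 8 N. I'll ease off and turn anticlockwise in small steps.

```bash
python3 -m pendant '[{"claw":0.1,"dx":0,"dy":0,"dz":0.3,"twist":0},{"claw":0.1,"dx":0,"dy":0,"dz":0.3,"twist":0.045},{"claw":0.1,"dx":0,"dy":0,"dz":0.3,"twist":0.09},{"claw":0.1,"dx":0,"dy":0,"dz":0.3,"twist":0.135},{"claw":0.1,"dx":0,"dy":0,"dz":0.3,"twist":0.175},{"claw":0.1,"dx":0,"dy":0,"dz":0.3,"twist":0.175}]' 25 >/dev/null; python3 -c "
from h import *
state()"
```

```text
t 7.6 q [-0.03  0.81 -0.65  1.9   0.75  0.7  -0.48] tcp [514.2 171.5 154. ] ydir 37.3 tiltz [ 0.0014  0.0018 -1.    ] F [-0.   1.2  3.3] M [ 0.22 -0.07  0.01] open 15.6 ff 25.0
```

```bash
python3 -m pendant '[{"claw":0.1,"dx":0,"dy":0,"dz":0,"twist":0.045},{"claw":0.1,"dx":0,"dy":0,"dz":0,"twist":0.09},{"claw":0.1,"dx":0,"dy":0,"dz":0,"twist":0.135},{"claw":0.1,"dx":0,"dy":0,"dz":0,"twist":0.175},{"claw":0.1,"dx":0,"dy":0,"dz":0,"twist":0.175}]' 25 >/dev/null; python3 -c "
from h import *
state()"
```

```text
t 8.1 q [-0.    0.82 -0.7   1.9   0.79  0.72 -0.34] tcp [513.5 170.2 153.1] ydir 47.2 tiltz [-8.e-04 -4.e-04 -1.e+00] F [-0.6  0.  -1.6] M [ 0.04 -0.11  0.01] open 15.6 ff 25.0
```

The force has vanished and z is down 0.9 mm, so the lugs have met the notches. Lowering gently.

```bash
python3 -m pendant '[{"claw":0.1,"dx":0,"dy":0,"dz":-0.7,"twist":0},{"claw":0.1,"dx":0,"dy":0,"dz":-1.4,"twist":0},{"claw":0.1,"dx":0,"dy":0,"dz":-2,"twist":0},{"claw":0.1,"dx":0,"dy":0,"dz":-2,"twist":0}]' 25 >/dev/null; python3 -c "
from h import *
state()"
```

```text
t 8.5 q [-0.    0.82 -0.69  1.9   0.79  0.72 -0.34] tcp [513.6 170.6 151.3] ydir 47.3 tiltz [-2.e-04 -1.e-04 -1.e+00] F [ 0.3  0.5 -1.1] M [ 0.02 -0.13  0.02] open 15.4 ff 25.0
```

```bash
python3 -m pendant '[{"claw":0.1,"dx":0,"dy":0,"dz":-0.7,"twist":0},{"claw":0.1,"dx":0,"dy":0,"dz":-1.4,"twist":0},{"claw":0.1,"dx":0,"dy":0,"dz":-2.1,"twist":0},{"claw":0.1,"dx":0,"dy":0,"dz":-2.7,"twist":0},{"claw":0.1,"dx":0,"dy":0,"dz":-2.7,"twist":0}]' 25 >/dev/null; python3 -c "
from h import *
state()"
```

```text
t 9.0 q [-0.    0.83 -0.69  1.9   0.8   0.71 -0.35] tcp [513.7 170.6 148.7] ydir 47.3 tiltz [-1.e-04 -0.e+00 -1.e+00] F [-0.4  0.1 -1.5] M [-0.01 -0.15 -0.04] open 15.9 ff 25.0
```

```bash
python3 -m pendant '[{"claw":0.1,"dx":0,"dy":0,"dz":-0.5,"twist":0},{"claw":0.1,"dx":0,"dy":0,"dz":-1,"twist":0},{"claw":0.1,"dx":0,"dy":0,"dz":-1.5,"twist":0},{"claw":0.1,"dx":0,"dy":0,"dz":-1.5,"twist":0}]' 25 >/dev/null; python3 -c "
from h import *
state()"
```

```text
t 9.4 q [-0.01  0.83 -0.69  1.9   0.8   0.71 -0.35] tcp [513.8 170.7 147.5] ydir 47.3 tiltz [ 3.e-04  0.e+00 -1.e+00] F [-0.5 -0.1  1.3] M [-0.11 -0.01 -0.01] open 15.6 ff 25.0
```

In the notches: origin is 12.9 mm below the mouth. Now clockwise, following the thread down (0.08 mm/degree).

```bash
python3 -m pendant '[{"claw":0.1,"dx":0,"dy":0,"dz":-0.3,"twist":0},{"claw":0.1,"dx":0,"dy":0,"dz":-0.5,"twist":-0.05},{"claw":0.1,"dx":0,"dy":0,"dz":-0.7,"twist":-0.1},{"claw":0.1,"dx":0,"dy":0,"dz":-0.9,"twist":-0.15},{"claw":0.1,"dx":0,"dy":0,"dz":-1.2,"twist":-0.2},{"claw":0.1,"dx":0,"dy":0,"dz":-1.2,"twist":-0.2}]' 25 >/dev/null; python3 -c "
from h import *
state()"
```

```text
t 10.0 q [-0.03  0.81 -0.63  1.9   0.76  0.68 -0.51] tcp [514.2 170.8 146.5] ydir 35.8 tiltz [ 1.4e-03  3.0e-04 -1.0e+00] F [0.5 0.  3.1] M [-0.12 -0.2  -0.02] open 16.1 ff 25.0
```

```bash
python3 -m pendant '[{"claw":0.1,"dx":0,"dy":0,"dz":-0.2,"twist":-0.05},{"claw":0.1,"dx":0,"dy":0,"dz":-0.5,"twist":-0.1},{"claw":0.1,"dx":0,"dy":0,"dz":-0.7,"twist":-0.15},{"claw":0.1,"dx":0,"dy":0,"dz":-0.9,"twist":-0.2},{"claw":0.1,"dx":0,"dy":0,"dz":-1.2,"twist":-0.25},{"claw":0.1,"dx":0,"dy":0,"dz":-1.4,"twist":-0.3},{"claw":0.1,"dx":0,"dy":0,"dz":-1.4,"twist":-0.3}]' 25 >/dev/null; python3 -c "
from h import *
state()"
```

```text
t 10.7 q [-0.08  0.8  -0.55  1.91  0.69  0.63 -0.75] tcp [514.2 170.7 145.1] ydir 18.7 tiltz [ 1.3e-03  2.0e-04 -1.0e+00] F [ 0.2 -0.3  3.2] M [-0.25 -0.23  0.  ] open 15.6 ff 25.0
```

```bash
python3 -m pendant '[{"claw":0.1,"dx":0,"dy":0,"dz":-0.2,"twist":-0.05},{"claw":0.1,"dx":0,"dy":0,"dz":-0.5,"twist":-0.1},{"claw":0.1,"dx":0,"dy":0,"dz":-0.7,"twist":-0.15},{"claw":0.1,"dx":0,"dy":0,"dz":-0.9,"twist":-0.2},{"claw":0.1,"dx":0,"dy":0,"dz":-1.2,"twist":-0.25},{"claw":0.1,"dx":0,"dy":0,"dz":-1.4,"twist":-0.3},{"claw":0.1,"dx":0,"dy":0,"dz":-1.4,"twist":-0.3}]' 25 >/dev/null; python3 -c "
from h import *
state()"
```

```text
t 11.4 q [-0.13  0.78 -0.47  1.91  0.61  0.59 -0.97] tcp [514.  170.7 143.6] ydir 1.5 tiltz [ 9.e-04  2.e-04 -1.e+00] F [ 0.5 -0.7  4.5] M [-0.26 -0.14 -0.01] open 15.6 ff 25.0
```

```bash
python3 -m pendant '[{"claw":0.1,"dx":0,"dy":0,"dz":-0.2,"twist":-0.05},{"claw":0.1,"dx":0,"dy":0,"dz":-0.4,"twist":-0.1},{"claw":0.1,"dx":0,"dy":0,"dz":-0.7,"twist":-0.15},{"claw":0.1,"dx":0,"dy":0,"dz":-0.9,"twist":-0.2},{"claw":0.1,"dx":0,"dy":0,"dz":-0.9,"twist":-0.2}]' 25 >/dev/null; python3 -c "
from h import *
state()"
```

```text
t 11.9 q [-0.16  0.78 -0.42  1.91  0.56  0.57 -1.12] tcp [513.9 170.8 142.6] ydir -9.9 tiltz [ 6.e-04  3.e-04 -1.e+00] F [ 0.6 -0.1  5.4] M [-0.23 -0.19 -0.06] open 15.7 ff 25.0
```

```bash
python3 -m pendant '[{"claw":0.1,"dx":0,"dy":0,"dz":-0.1,"twist":-0.04},{"claw":0.1,"dx":0,"dy":0,"dz":-0.2,"twist":-0.08},{"claw":0.1,"dx":0,"dy":0,"dz":-0.3,"twist":-0.12},{"claw":0.1,"dx":0,"dy":0,"dz":-0.3,"twist":-0.12}]' 25 >/dev/null; python3 -c "
from h import *
state()"
```

```text
t 12.3 q [-0.18  0.77 -0.38  1.91  0.52  0.55 -1.2 ] tcp [513.9 170.9 142.4] ydir -16.9 tiltz [ 7.e-04  5.e-04 -1.e+00] F [ 0.2 -0.5  6.4] M [-0.21 -0.1  -0.05] open 15.9 ff 25.0
```

```bash
python3 -m pendant '[{"claw":0.1,"dx":0,"dy":0,"dz":0,"twist":-0.04},{"claw":0.1,"dx":0,"dy":0,"dz":0,"twist":-0.08},{"claw":0.1,"dx":0,"dy":0,"dz":0,"twist":-0.12},{"claw":0.1,"dx":0,"dy":0,"dz":0,"twist":-0.12}]' 25 >/dev/null; python3 -c "
from h import *
state()"
```

```text
t 12.7 q [-0.2   0.77 -0.35  1.91  0.48  0.54 -1.29] tcp [513.9 171.1 142.4] ydir -23.7 tiltz [ 7.e-04  6.e-04 -1.e+00] F [ 0.1 -0.5  6.7] M [-0.09 -0.08 -0.02] open 15.9 ff 25.0
```

z stays at 142.4 while turning and the torque is small, so the ceiling is on the core: home. Releasing and backing off.

```bash
python3 -m pendant '[{"claw":0.1,"dx":0,"dy":0,"dz":0.5,"twist":0},{"claw":0.5,"dx":0,"dy":0,"dz":0.5,"twist":0},{"claw":0.5,"dx":0,"dy":0,"dz":0.5,"twist":0},{"claw":0.5,"dx":0,"dy":0,"dz":0.5,"twist":0},{"claw":0.5,"dx":0,"dy":0,"dz":10,"twist":0},{"claw":0.5,"dx":0,"dy":0,"dz":35,"twist":0},{"claw":0.5,"dx":0,"dy":-20,"dz":80,"twist":0},{"claw":0.5,"dx":-20,"dy":-60,"dz":110,"twist":0}]' 25 >/dev/null
python3 - <<'E'
from h import *
im,d,P,T,K=wrist("w4")
z=P[...,2];near=np.hypot(P[...,0]-.5138,P[...,1]-.17)<.045
for lo,hi in((.075,.09),(.112,.125),(.135,.15)):
    q=P[near&(z>lo)&(z<hi)]*1000
    if len(q)>5:print(lo,len(q),cv2.minAreaRect(q[:,:2].astype(np.float32)),cv2.minEnclosingCircle(q[:,:2].astype(np.float32)),np.percentile(q[:,2],[5,50,95]).round(1))
eyes.snapshot("top") and None
im2,_=eyes.snapshot("scene")
o=np.zeros((600,640,3),np.uint8);o[:400]=im;o[400:]=cv2.resize(im2[140:290,180:440],(640,369))[100:300]
cv2.imwrite("pics/w4b.png",o)
E
```

```text
t 13.5 q [-0.02  0.57 -0.47  1.91  0.37  0.74 -1.12] tcp [497.8 116.5 253.1] ydir -23.6 tiltz [ 0.0064  0.0049 -1.    ] F [ 0.4 -1.5  0.6] M [-0.03 -0.12 -0.  ] open 43.8 ff 0.0
0.075 765 ((513.9563598632812, 170.52870178222656), (76.95185852050781, 75.27359008789062), 67.82347869873047) ((513.9528198242188, 170.43841552734375), 38.64287185668945) [75.1 77.2 80.8]
0.112 2343 ((513.8557739257812, 170.47239685058594), (60.114585876464844, 60.27912139892578), 31.322816848754883) ((513.703125, 170.44357299804688), 30.67563819885254) [117.5 119.2 120.3]
0.135 1163 ((513.4776611328125, 170.75050354003906), (49.06559753417969, 15.733609199523926), 66.33658599853516) ((513.5299682617188, 170.56304931640625), 24.922351837158203) [140.1 142.8 144.2]
```

View pics/w4b.png

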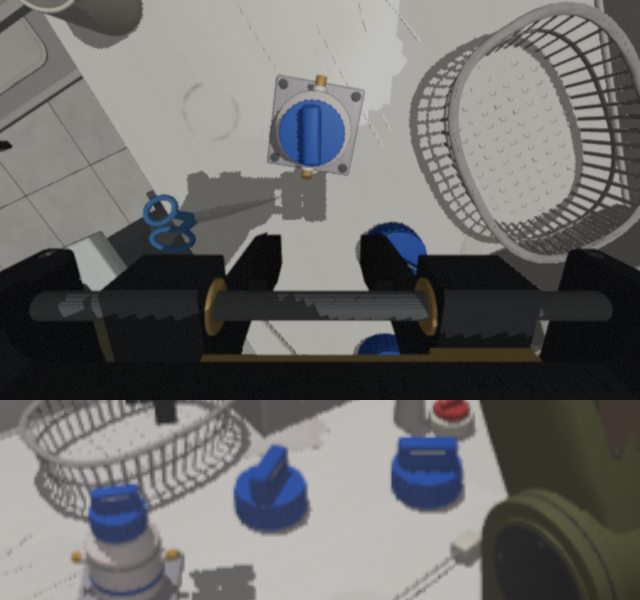

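The picture shows the cap seated level and centred on the canister at (311,132). The disc tops out at about 119–120 mm, where fully home should give 120 mm. The gripper is clear of everything, so I'm handing in.

```bash
python3 -c "
from plant import r
print(r.finish_job())"
```

```text
the job is handed in; nothing more can be done
None
```

I put the 59 mm blue cap on the canister, turned it back until it dropped into the notches (6.9 mm), then turned it clockwise until it was fully home and let go; I handed the job in at about 14 s.

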